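# Swing the stiff holding arm onto a plate to be tacked

## Task

Swing the stiff-jointed holding arm round by its ball handle and press its sprung foot down on the middle of the rectangular plate (not the round flange), firmly enough that the arm stays there with the spring still compressed about halfway, holding the plate, after you let go. Do not ram the foot to its stop, and do not push the plate out of place or disturb the other things on the bench.

Things in the scene. Friction and masses are not known exactly. Their poses are not given: they have to be found in the camera images.
- stand: Fixed grey magnetic base block 90 x 75 x 55 mm with a 26 mm steel column; origin on the bench under the column's axis, which is the vertical axis of joint lower_arm. Its x axis points away from the robot at yaw 0
- lower_arm (a joint): Swivel of the lower arm (aluminium bar 22 mm wide, centreline 130 mm above the bench, 200 mm from column axis to elbow axis) about the column, rad; friction-held, about 0.9 N m. Positive is counter-clockwise from above; at +0.95 the lower arm points along the stand's -x axis (about towards the robot). Range -1.55 to 2.05
- elbow (a joint): Swivel of the upper arm about the vertical elbow axis, rad; friction-held, about 0.7 N m. Positive is counter-clockwise from above; at -1.9 the upper arm would continue straight on from the lower arm, at 0 it is folded back by 1.9. Range -1.9 to 0.7, so the arm always bends the same way
- upper_arm: The upper arm (18 x 20 mm aluminium bar) with its ball, rod and foot; origin on its level tilt axis at the elbow, 160 mm above the bench; its -x axis points along the bar to the free end. Tilts about its y axis (0.25 rad below level to 0.6 above; starts raised 0.2 to 0.38); about 1.6 N m of friction keeps it where it is left, easing back by 1 or 2 N at the foot when let go
- collar (a point): Centre of the collar at the bar's free end, 200 mm from the tilt axis. It clamps an upright 22 mm rod with a sprung foot in its lower end: a dark steel ball 28 mm across on a 14 mm pin. How far the rod projects differs each time and is not measured: the foot's lowest point hangs 78 to 98 mm below this point. Spring: 2 N to start moving it, 8 N at its stop 6 mm farther in (5 N halfway)
- ball (a point): Centre of the black ball handle, 40 mm across, standing on a 12 mm stalk over the free end of the upper arm: 55 mm above the bar's centreline. The bar's top is 45 mm below the centre (the collar and the rod come up to 40 mm below it, or to 30 mm when the rod is clamped high)
- tube_a: Fixed dark steel rectangular tube lying on the bench, 80 mm wide (its x), 170 mm long (its y), 60 mm high, origin under its centre; carries the rectangular plate
- plate: Loose rectangular steel plate 80 x 120 x 10 mm (x, y, z), about 0.6 kg, lying on tube_a; origin at the centre of its underside, so its top is 10 mm above the origin and 70 mm above the bench. The foot must press on its middle
- tube_b: Fixed tube the same as tube_a; carries the round flange. Which of the tubes is on the left varies
- flange: Loose round steel flange 100 mm in diameter and 10 mm thick with a dark hole drawn at its centre, lying on tube_b; origin at the centre of its underside. Leave it alone
- hex_key: Loose T-handle hex key, 145 mm long and 80 mm across its handle, 22 mm high; leave alone
- hammer: Loose hammer lying on the bench; origin under it; leave alone
- offcut: Loose piece of square tube 50 x 110 x 50 mm; leave alone
Things that resemble listed ones, but are neither listed nor needed, are in the scene too. Leave any pink look-alike of the tube_a alone.

How it is judged:
At the end, for the whole second after the job is handed in: The foot rests on the rectangular plate, with the ball handle above it within 25 mm of the plate's middle (seen from above), and presses on it with 3 to 9.5 N by itself; the arm stands still; the plate still lies on its tube within 12 mm of where it was (horizontal distance between ball and plate below 0.025 m and contact force between upper_arm and plate between 3 and 9.5 N and z of plate in the frame of tube_a above 0.055 m and distance of plate from where it was at the start of the episode below 0.012 m and angular speed of upper_arm below 0.03 rad/s and linear speed of plate below 0.02 m/s); the robot touches nothing.
It fails at once if the foot rammed against the plate (over 15 N) (contact force between upper_arm and plate above 15 N).
It fails at once if the plate pushed out of place (over 15 mm) (distance of plate from where it was at the start of the episode above 0.015 m).
It fails at once if the flange disturbed (over 15 mm) (distance of flange from where it was at the start of the episode above 0.015 m).
It fails at once if a bystander disturbed (over 20 mm) (distance of any of hex_key, hammer, offcut from where it was at the start of the episode above 0.02 m).
It also fails if it takes over 54 s, if anything falls off the work surface, if the arm or the gripper's body presses on something with over 40 N, if the wrist force passes 120 N, or if a joint passes its speed limit or range.

## Robot

A 6-joint arm with a two-finger parallel gripper is mounted at the origin on the work surface. World frame = base frame: x ahead of the robot, y to its left, z up, the work surface at z = 0. Lengths are in m, angles in rad, forces in N, time in s.
With the tool pointing down it reaches from about 0.35 to 0.975 m from the base axis. Payload 4.9 kg.
Tool frame: the origin (TCP) lies midway between the tips of the shut fingers; the grasp point (between the pads) lies 19 mm behind it (ctrl.hold_point_z is the distance from the TCP to the grasp point, in m); z points along the fingers, y is the line along which they close (so a half turn about z gives the same grasp; the last joint's range is limited). The gripper opens to 85 mm and grips with 20 to 120 N. Pads are 22 mm wide; open, the fingers measure 114 mm over their backs; the gripper's body (76 mm by 85 mm) begins 54 mm behind the grasp point. The pads swing forward as they close: fully open they stand 13 mm farther back than shut.
Start: joints at [-1.463, 0.053, 1.613, -0, 1.476, -0.119], TCP at [0.141, -0.609, 0.231] pointing down, gripper open.
Joint ranges: [-3.01, 3.01], [-1.01, 2.22], [0.06, 2.58], [-1.02, 4.17], [0.09, 2.62], [-3.14, 3.14]. Speed limits (rad/s): [2.57, 2.57, 3.14, 3.14, 3.14, 3.14].

## Interface

Orientations are given as a rotation vector (axis times angle).
In Python, from station import status, viewer, finish_job, ctrl gives the robot as it stands.
- The arm moves only by the shell command python3 -m jog 'ROWS' [FORCE]. ROWS is JSON, a list of rows, each a list of 7 numbers: the turn, a rotation vector about the tool's x, y, z each as a share of 5 degrees, from -1 to 1, then the shift along the tool's x, y, z each as a share of 30 mm, from -1 to 1, then the opening, from -1 (shut) to 1 (fully open). A call has 1 to 5 rows; each row shifts and turns the commanded pose from where the row before left it, along the tool's axes as they then stand; what a row does not reach is not made up. A row lasts 1/8 s, in which the tool goes at most 62.5 mm and 10.7 degrees, less where a joint would pass 70% of its speed; a pose out of reach is approached as far as the arm can. A call with a number of a shift or a turn outside -1 to 1 is refused whole. A call with a gripper value outside its range is refused whole. The fingers move at their own pace and stop on an object; FORCE is the grip in N (left out, the last holds). Time passes only in rows, so rows that do not move let the fingers close. It gives the time, the measured TCP pose, the force, the opening and the grip force at its end, in the units of the state.
- status.get_obs(): the state, without advancing time (a new reading comes with each control period).
- viewer.get_image(name): name is "scene" or "top" or "wrist"; returns a dict with "img" (480x640x3 uint8, red, green, blue), "fovy" (degrees; the focal length in pixels is half the picture's height over the tangent of half this angle, whatever the lens; pixels are square), "cx", "cy" (the principal point, pixels), "rvec" (rotation vector, rad) and "tvec" (3), from world to camera coordinates, as OpenCV has them. Camera axes: x right, y down, z forward; pixel columns grow to the right and rows downward; lengths in m; the calibration is good to about 2 mm. The wrist camera is an equidistant fisheye: a pixel r from the principal point sees the ray r / f radians off the axis. A picture is of the moment at which its call begins. There is no depth.
- finish_job(): hands the job in; it is judged then, once.
The state is a dict: "t": time; "q": joint angles; "dq": joint speeds; "effort": joint torques, N m; "tool_pos": TCP position; "tool_rot": TCP orientation; "contact_force": force on the tool from outside, world axes, zero at the start; "wrist_torque": the same for the moment, N m; "opening": finger opening in m; "grip_force": force on a finger pad.
Only numpy, scipy, OpenCV 4.12 (cv2) and the standard library are available. Lean on these libraries where they do the work, as an engineer would, in place of code of your own. Each camera call takes 0.05 s, during which the arm holds its last target. There are 200 camera calls.

## Working session

There is one attempt and no reset: what is moved stays moved. The work goes in short steps, Python scripts to look and compute and a shell command to move; the robot and the scene stay as the last step left them, time stands still between calls to the robot, and variables do not carry over. Pictures are saved under pics/ and viewed, at most 10 in all, crops included, and the job is handed in when it is done.

```bash
ls; mkdir -p pics
cat > h.py <<'E'
import numpy as np, cv2
from station import status, viewer
from scipy.spatial.transform import Rotation as R
def ray(c,u,v):
    f=240/np.tan(np.radians(c["fovy"])/2); x,y=(u-c["cx"])/f,(v-c["cy"])/f
    if c.get("fish"):
        r=np.hypot(x,y); d=np.array([np.sin(r)*x/r,np.sin(r)*y/r,np.cos(r)])
    else: d=np.array([x,y,1.])
    M=R.from_rotvec(c["rvec"]).as_matrix(); return -M.T@c["tvec"], M.T@d
def at(c,u,v,z):
    o,d=ray(c,u,v); return o+d*(z-o[2])/d[2]
def two(c1,p1,c2,p2):
    o,d=ray(c1,*p1); q,e=ray(c2,*p2); s=np.linalg.lstsq(np.c_[d,-e],q-o,rcond=None)[0]
    a,b=o+s[0]*d,q+s[1]*e; return (a+b)/2,np.linalg.norm(a-b)
def cam(n):
    c=dict(viewer.get_image(n)); c["rvec"]=np.ravel(c["rvec"]);c["tvec"]=np.ravel(c["tvec"]); c["fish"]=n=="wrist"; return c
def save(c,n): cv2.imwrite(f"pics/{n}.png",c["img"][...,::-1])
def proj(c,P):
    f=240/np.tan(np.radians(c["fovy"])/2); p=R.from_rotvec(c["rvec"]).apply(P)+c["tvec"]; return c["cx"]+f*p[0]/p[2],c["cy"]+f*p[1]/p[2]
E
python3 - <<'E'
from h import *
import pickle
for n in("scene","top"):
    c=cam(n); save(c,n+"0"); pickle.dump(c,open(n+"0.pkl","wb")); o,d=ray(c,320,240); print(n,o,d,c["fovy"])
print(status.get_obs())
E
```

```text
pics
scene [ 0.9397054  -0.61601961  1.07023656] [-0.34283856  0.54241951 -0.76713707] 54.449006955263826
top [0.40956807 0.03079948 1.32411293] [ 0.10573585  0.01969456 -0.9942452 ] 51.657890547797976
{'t': 0.1, 'q': array([-1.46299661e+00,  5.33177503e-02,  1.61415297e+00,  2.84376865e-05,
        1.47597918e+00, -1.19000729e-01]), 'dq': array([-0.00024092, -0.00127551, -0.00417114,  0.00061201, -0.00017888,
       -0.00027124]), 'effort': array([-2.44549719e-04, -3.94901884e+01, -3.71362209e+01, -1.00209220e-04,
        3.95140683e-03,  9.91248726e-06]), 'tool_pos': array([ 0.14048572, -0.60843648,  0.23017149]), 'tool_rot': array([-3.11956981e+00, -3.55279862e-01, -6.07671964e-05]), 'contact_force': array([-0.79390126, -0.60751751,  0.54963668]), 'wrist_torque': array([0.02326205, 0.03774905, 0.01111408]), 'grip_force': 0.0, 'opening': 0.08530874830394423}
```

View pics/scene0.png

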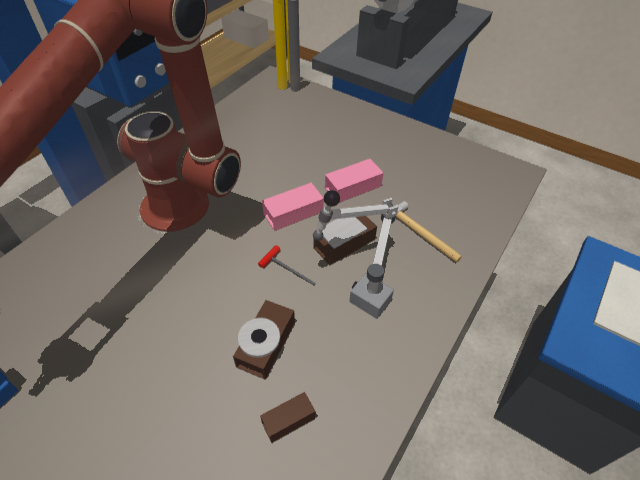

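View pics/top0.png

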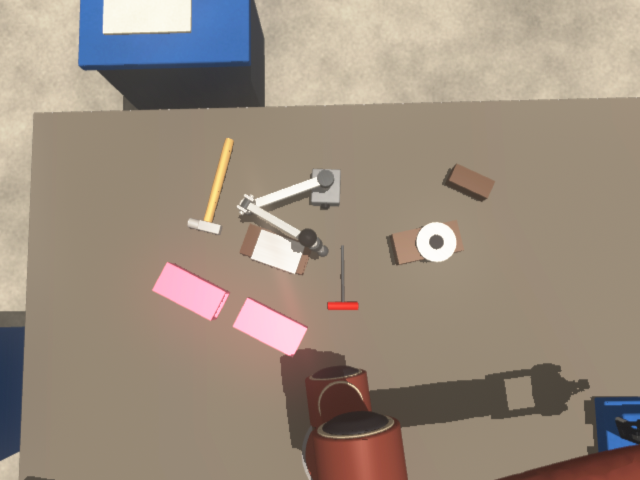

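The scene view shows the ball at about (332,199) and the plate at about (345,232). In the top view the column is at about (325,180), the elbow at (247,204), the ball at (308,238) and the plate at about (280,250). The flange, at (436,242), is well away. I'll zoom in for precise points.

Run:
```python
from h import *
import pickle
t=pickle.load(open("top0.pkl","rb"))["img"];s=pickle.load(open("scene0.pkl","rb"))["img"]
a=cv2.resize(t[160:280,230:350],None,fx=3.3,fy=3.3,interpolation=cv2.INTER_CUBIC)
b=cv2.resize(s[180:300,300:420],None,fx=3.3,fy=3.3,interpolation=cv2.INTER_CUBIC)
cv2.imwrite("pics/zoom.png",np.hstack([a,b])[...,::-1])
```

```text
(no output)
```

View pics/zoom.png

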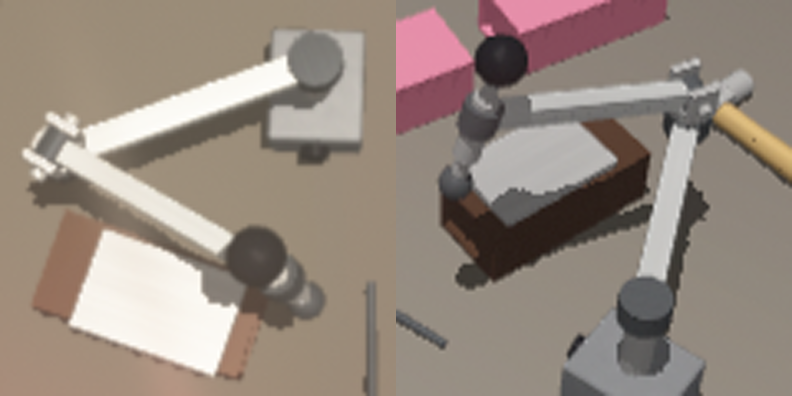

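The zoom's left half is the top view: ball (257,254), plate corners (105,230), (68,325) and (218,377), and column cap (316,58). In the scene half the ball is at (502,60) and the column cap top at about (645,292). The foot hangs just off the end of tube_a.

```bash
cat > m.py <<'E'
from h import *
import pickle
T=pickle.load(open("top0.pkl","rb"));S=pickle.load(open("scene0.pkl","rb"))
t=lambda x,y:(230+(x+.5)/3.3-.5,160+(y+.5)/3.3-.5)
s=lambda x,y:(300+(x-396+.5)/3.3-.5,180+(y+.5)/3.3-.5)
if __name__=="__main__":
    ball,e=two(T,t(257,254),S,s(502,60)); print("ball",ball,e)
    foot,e=two(T,t(309,300),S,s(455,182)); print("foot",foot,e)
    col,e=two(T,t(316,58),S,s(645,290)); print("col",col,e)
    el=two(T,t(55,145),S,s(688,95)); print("elbow",el)
    P=[at(T,*t(*p),.07) for p in((105,230),(68,325),(218,377))]; print("plate",P)
    print("sides",np.linalg.norm(P[0]-P[1]),np.linalg.norm(P[1]-P[2]),"mid",(P[0]+P[2])/2)
    Q=[at(S,*s(*p),.07) for p in((583,122),(617,162),(512,222))]; print("plate scene",Q)
    for n,p in(("bar elbow end",(60,146)),("bar axis low",(300,75))): print(n,at(T,*t(*p),.14))
E
python3 m.py
```

```text
ball [0.53040177 0.07874606 0.26719564] 0.0013197835079805382
foot [0.51049854 0.04769035 0.14593206] 0.002846986749997907
col [0.68752313 0.0383155  0.14785761] 0.001474521361702792
elbow (array([0.62386489, 0.22724553, 0.15745629]), np.float64(0.0029967528573343885))
plate [array([0.57370112, 0.20453291, 0.07      ]), array([0.50068805, 0.23367082, 0.07      ]), array([0.45820227, 0.11880598, 0.07      ])]
sides 0.07861250835907695 0.12247029926669747 mid [0.5159517  0.16166944 0.07      ]
plate scene [array([0.53127333, 0.22510806, 0.07      ]), array([0.57959125, 0.20108993, 0.07      ]), array([0.54021787, 0.09343898, 0.07      ])]
bar elbow end [0.62751247 0.22742138 0.14      ]
bar axis low [0.67628984 0.04999803 0.14      ]
```

```bash
cat > d.py <<'E'
# usage: d.py x y z yaw(deg, tool x axis): shift in tool axes (units of 30 mm) and turn about tool z (units of 5 deg)
import sys; from h import *
o=status.get_obs(); M=R.from_rotvec(o["tool_rot"]).as_matrix(); g=np.array(list(map(float,sys.argv[1:4])))
yaw=np.degrees(np.arctan2(M[1,0],M[0,0])); a=np.radians(float(sys.argv[4]))
W=np.array([[np.cos(a),np.sin(a),0],[np.sin(a),-np.cos(a),0],[0,0,-1]]).T.T
W=np.column_stack([[np.cos(a),np.sin(a),0],[np.sin(a),-np.cos(a),0],[0,0,-1]])
print("t",o["t"],"pos",o["tool_pos"].round(4),"yaw",yaw.round(1),"shift",(M.T@(g-o["tool_pos"])/.03).round(2),"turn",(R.from_matrix(M.T@W).as_rotvec(degrees=True)/5).round(2),"F",np.round(o["contact_force"],1),"grip",o["grip_force"],o["opening"])
E
python3 -m jog '[[0,0,-1,0,0,-1,1],[0,0,-1,0,0,-1,1],[0,0,-1,0,0,-1,1],[0,0,-1,0,0,-1,1],[0,0,-1,0,0,-0.8,1]]'
python3 -m jog '[[0,0,-1,0,0,0,1],[0,0,-1,0,0,0,1],[0,0,-1,0,0,0,1],[0,0,-1,0,0,0,1],[0,0,0,0,0,0,1]]'
python3 d.py .5304 .0787 .37 57.8
```

```text
t: 0.72
tool_pos: [0.1405, -0.6089, 0.3762]
tool_rot: [2.969, 1.027, -0.0]
contact_force: [-0.6, -0.1, -0.3]
opening: 0.0858
grip_force: 0.0
t: 1.35
tool_pos: [0.1405, -0.6088, 0.3746]
tool_rot: [-2.748, -1.521, -0.001]
contact_force: [-0.2, 0.2, 0.0]
opening: 0.085
grip_force: 0.0
t 1.35 pos [ 0.1405 -0.6088  0.3746] yaw 57.9 shift [26.32 -1.15  0.18] turn [-0.01 -0.01  0.03] F [-0.2  0.2  0. ] grip 0.0 0.0850347757919183
```

```bash
R1='' 
python3 -m jog '[[0,0,0,1,0,0,1],[0,0,0,1,0,0,1],[0,0,0,1,0,0,1],[0,0,0,1,0,0,1],[0,0,0,1,0,0,1]]' >/dev/null
python3 -m jog '[[0,0,0,1,-0.2,0,1],[0,0,0,1,-0.2,0,1],[0,0,0,1,-0.2,0,1],[0,0,0,1,-0.2,0,1],[0,0,0,1,-0.2,0,1]]' >/dev/null
python3 -m jog '[[0,0,0,1,0,0,1],[0,0,0,1,0,0,1],[0,0,0,1,0,0,1],[0,0,0,1,0,0,1],[0,0,0,1,0,0,1]]' >/dev/null
python3 -m jog '[[0,0,0,1,0,0,1],[0,0,0,1,0,0,1],[0,0,0,1,0,0,1],[0,0,0,1,0,0,1],[0,0,0,1,0,0,1]]' | head -2
python3 d.py .5304 .0787 .37 57.8
```

```text
t: 3.85
tool_pos: [0.4334, -0.0833, 0.3751]
t 3.85 pos [ 0.4334 -0.0833  0.3751] yaw 57.9 shift [ 6.29 -0.13  0.17] turn [-0.    0.    0.02] F [-0.  -0.4 -0.1] grip 0.0 0.08538984088704268
```

```bash
python3 -m jog '[[0,0,0,1,0,0,1],[0,0,0,1,0,0,1],[0,0,0,1,0,0,1],[0,0,0,1,-0.1,0,1],[0,0,0,1,0,0,1]]' >/dev/null
python3 -m jog '[[0,0,0,1,0,0,1],[0,0,0,0.3,0,0,1],[0,0,0,0,0,0,1],[0,0,0,0,0,0,1]]' >/dev/null
python3 d.py .5304 .0787 .249 57.8
python3 - <<'E'
from h import *
c=cam("wrist"); save(c,"w1"); 
import pickle; pickle.dump(c,open("w1.pkl","wb"))
E
```

```text
t 4.975 pos [0.5304 0.0769 0.3754] yaw 57.9 shift [ 0.05 -0.03  4.21] turn [0.   0.   0.03] F [-1.1 -0.  -0.2] grip 0.0 0.08547238547885434
```

View pics/w1.png

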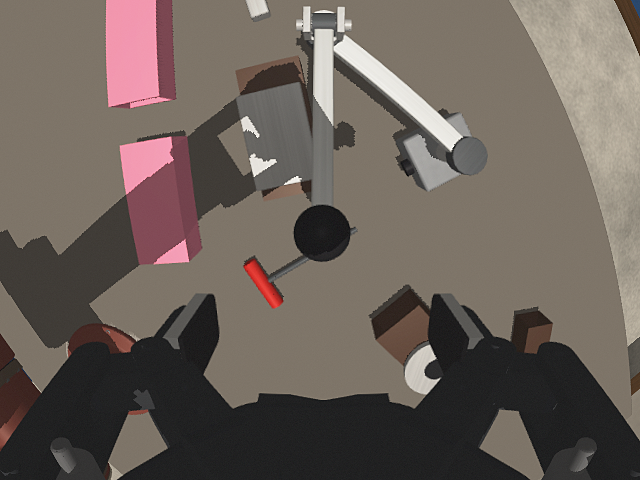

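The wrist view shows the bar lined up with the tool and the ball at (322,233). Plate corners are at (238,97), (258,191), about (305,83) and about (314,182). I'll cross-check the ball and plate positions against these.

```bash
python3 - <<'E'
from h import *
import pickle
c=pickle.load(open("w1.pkl","rb"))
print("ball",at(c,322,233,.267))
P=[at(c,*p,.07) for p in((238,97),(258,191),(314,182),(305,83))]
print(np.round(P,4), (P[0]+P[2])/2,(P[1]+P[3])/2, at(c,467,155,.148))
E
python3 -m jog '[[0,0,0,0,0,1,1],[0,0,0,0,0,1,1],[0,0,0,0,0,1,1],[0,0,0,0.05,0,0.9,1],[0,0,0,0,0,0,1]]'
python3 d.py .5304 .0787 .249 57.8
```

```text
ball [0.52949552 0.07951072 0.267     ]
[[0.5054 0.2326 0.07  ]
 [0.4626 0.122  0.07  ]
 [0.5267 0.0943 0.07  ]
 [0.5817 0.2017 0.07  ]] [0.51602726 0.16342316 0.07      ] [0.52216026 0.16184417 0.07      ] [0.68478829 0.04393088 0.148     ]
t: 5.65
tool_pos: [0.5299, 0.0782, 0.2558]
tool_rot: [-2.747, -1.52, 0.007]
contact_force: [-0.2, -0.3, 0.0]
opening: 0.0858
grip_force: 0.0
t 5.65 pos [0.5299 0.0782 0.2558] yaw 57.9 shift [0.02 0.01 0.23] turn [-0.05  0.03  0.03] F [-0.2 -0.3  0. ] grip 0.0 0.08581637423511286
```

```bash
python3 -m jog '[[0,0,0,0,0,0.35,1],[0,0,0,0,0,0,0],[0,0,0,0,0,0,-1],[0,0,0,0,0,0,-1],[0,0,0,0,0,0,-1]]' 50
python3 -m jog '[[0,0,0,0,0,0,-1],[0,0,0,0,0,0,-1],[0,0,0,0,0,0,-1]]' 50
python3 d.py .5304 .0787 .249 57.8
```

```text
t: 6.28
tool_pos: [0.5317, 0.0788, 0.2488]
tool_rot: [2.747, 1.523, 0.001]
contact_force: [-0.9, -0.6, 3.6]
opening: 0.0379
grip_force: 49.7
t: 6.65
tool_pos: [0.5317, 0.0787, 0.2486]
tool_rot: [2.747, 1.522, 0.001]
contact_force: [-2.5, -0.7, 5.5]
opening: 0.0377
grip_force: 49.7
t 6.65 pos [0.5317 0.0787 0.2486] yaw 58.0 shift [-0.02 -0.04 -0.01] turn [0.01 0.   0.04] F [-2.5 -0.7  5.5] grip 49.69115674495697 0.0377464630316129
```

```bash
python3 -m jog '[[0,0,0.9,0.34,-0.17,0,-1],[0,0,0.9,0.32,-0.21,0,-1],[0,0,0.9,0.3,-0.25,0,-1],[0,0,0.9,0.27,-0.28,0,-1]]'
python3 -m jog '[[0,0,0.9,0.25,-0.3,0,-1],[0,0,0.9,0.22,-0.32,0,-1],[0,0,0.9,0.19,-0.33,0,-1],[0,0,0.9,0.17,-0.34,0,-1],[0,0,0,0,0,0,-1]]'
python3 d.py .539 .171 .249 22.3
python3 - <<'E'
from h import *
import pickle
c=cam("top"); d=cam("scene"); pickle.dump((c,d),open("c2.pkl","wb"))
a=cv2.resize(c["img"][160:280,210:330],None,fx=3.3,fy=3.3,interpolation=cv2.INTER_CUBIC)
b=cv2.resize(d["img"][150:270,290:410],None,fx=3.3,fy=3.3,interpolation=cv2.INTER_CUBIC)
cv2.imwrite("pics/z2.png",np.hstack([a,b])[...,::-1])
E
```

```text
t: 7.15
tool_pos: [0.5342, 0.1245, 0.2488]
tool_rot: [2.95, 1.07, 0.003]
contact_force: [-1.1, -3.0, 5.3]
opening: 0.0377
grip_force: 49.8
t: 7.78
tool_pos: [0.5337, 0.1718, 0.2485]
tool_rot: [3.083, 0.603, 0.004]
contact_force: [1.3, -0.0, 4.1]
opening: 0.0376
grip_force: 49.7
t 7.775 pos [0.5337 0.1718 0.2485] yaw 22.1 shift [ 0.15  0.09 -0.02] turn [ 0.01 -0.03 -0.03] F [ 1.3 -0.   4.1] grip 49.72087562084198 0.03760969359494796
```

View pics/z2.png

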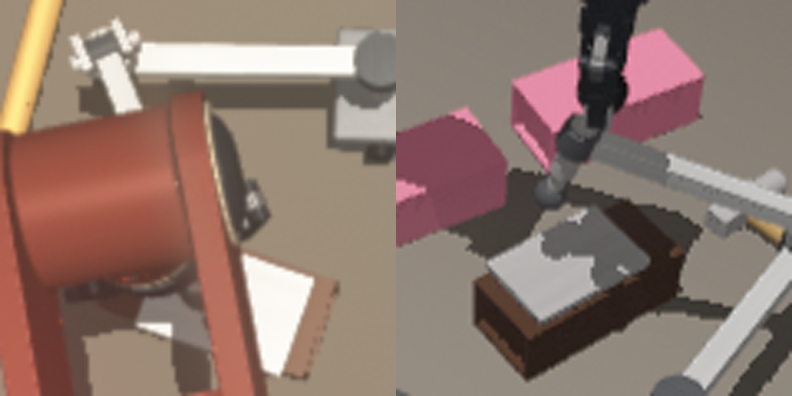

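The arm follows, and the foot hangs clear above the far part of the plate. Plate top corners in the scene half are (488,262), (541,320), (652,262) and about (597,207). I'll check the plate middle and foot again.

Run:
```python
from h import *
import pickle
c,d=pickle.load(open("c2.pkl","rb"))
s=lambda x,y:(290+(x-396+.5)/3.3-.5,150+(y+.5)/3.3-.5)
t=lambda x,y:(210+(x+.5)/3.3-.5,160+(y+.5)/3.3-.5)
P=[at(d,*s(*p),.07) for p in((488,262),(541,318),(652,262),(597,207))]
print(np.round(P,4),(P[0]+P[2])/2,(P[1]+P[3])/2)
print("foot on z.146",at(d,*s(549,192),.146))
print("elbow",at(c,*t(101,46),.157),"plate br",at(c,*t(316,278),.07),at(c,*t(280,376),.07))
```

```text
[[0.4644 0.1212 0.07  ]
 [0.5357 0.0943 0.07  ]
 [0.5816 0.2011 0.07  ]
 [0.5086 0.2302 0.07  ]] [0.52301322 0.16114034 0.07      ] [0.52216393 0.16224681 0.07      ]
foot on z.146 [0.49958309 0.15809122 0.146     ]
elbow [0.6986854  0.24243715 0.157     ] plate br [0.53383291 0.09294775 0.07      ] [0.45903453 0.12186034 0.07      ]
```

```bash
python3 -m jog '[[0,0,0,-0.12,0.03,0.29,-1],[0,0,0,-0.1,0.02,0.29,-1],[0,0,0,-0.09,0.02,0.29,-1],[0,0,0,-0.08,0.02,0.29,-1],[0,0,0,-0.05,0.02,0.29,-1]]'
python3 -m jog '[[0,0,0,0,0,0,-1],[0,0,0,0,0,0,-1]]'
python3 d.py .5225 .1635 .205 22.3
python3 - <<'E'
from h import *
import pickle
d=cam("scene"); pickle.dump(d,open("c3.pkl","wb"))
cv2.imwrite("pics/z3.png",cv2.resize(d["img"][170:260,310:400],None,fx=6,fy=6,interpolation=cv2.INTER_CUBIC)[...,::-1])
E
```

```text
t: 8.5
tool_pos: [0.5204, 0.1633, 0.2047]
tool_rot: [-3.082, -0.599, 0.006]
contact_force: [-8.0, -0.2, 9.3]
opening: 0.0377
grip_force: 51.1
t: 8.75
tool_pos: [0.5202, 0.1632, 0.2038]
tool_rot: [-3.082, -0.598, 0.007]
contact_force: [-5.8, 1.2, 5.1]
opening: 0.0378
grip_force: 51.0
t 8.75 pos [0.5202 0.1632 0.2038] yaw 22.0 shift [ 0.07  0.02 -0.04] turn [-0.03  0.05 -0.07] F [-5.8  1.2  5.1] grip 50.96772909164429 0.037786693347966534
```

View pics/z3.png

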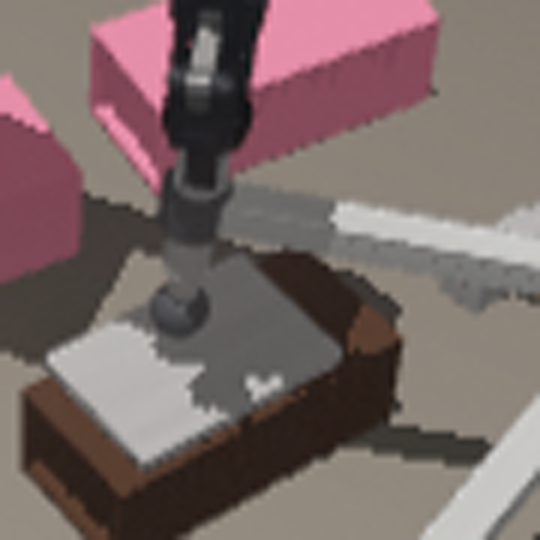

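The foot is at about (180,308) in the crop, above the middle of the plate and apparently not touching yet.

Run:
```python
from h import *
import pickle
d=pickle.load(open("c3.pkl","rb"))
print("target px",(310+180.5/6-.5,170+308.5/6-.5))
for z in(.084,.09,.095,.10,.105,.11): print(z,np.round(proj(d,np.array([.5155,.161,z])),1))
```

```text
target px (339.5833333333333, 220.91666666666666)
0.084 [340.4 224.7]
0.09 [340.5 223.3]
0.095 [340.6 222.1]
0.1 [340.7 220.9]
0.105 [340.7 219.7]
0.11 [340.8 218.5]
```

```bash
python3 -m jog '[[0,0,0,0,0,0.1,-1],[0,0,0,0,0,0.1,-1],[0,0,0,0,0,0,-1]]' | sed -n 2,4p
python3 -m jog '[[0,0,0,0,0,0.05,-1],[0,0,0,0,0,0.05,-1]]' | sed -n 2,4p
python3 -m jog '[[0,0,0,0,0,0.05,-1],[0,0,0,0,0,0.05,-1]]' | sed -n 2,4p
```

```text
tool_pos: [0.5206, 0.163, 0.1982]
tool_rot: [-3.083, -0.598, 0.006]
contact_force: [-5.8, -0.1, 6.3]
tool_pos: [0.5203, 0.1628, 0.1954]
tool_rot: [-3.083, -0.598, 0.007]
contact_force: [-8.3, -0.8, 9.5]
tool_pos: [0.5202, 0.163, 0.1923]
tool_rot: [-3.083, -0.598, 0.008]
contact_force: [-8.0, -0.8, 7.1]
```

```bash
for i in 1; do python3 -m jog '[[0,0,0,0,0,0.035,-1],[0,0,0,0,0,0,-1]]' | sed -n 2,4p; done
python3 -m jog '[[0,0,0,0,0,0.035,-1],[0,0,0,0,0,0,-1]]' | sed -n 2,4p
python3 -m jog '[[0,0,0,0,0,0.035,-1],[0,0,0,0,0,0,-1]]' | sed -n 2,4p
```

```text
tool_pos: [0.5201, 0.1633, 0.1911]
tool_rot: [-3.082, -0.599, 0.007]
contact_force: [-7.3, 0.8, 7.8]
tool_pos: [0.5202, 0.1634, 0.1904]
tool_rot: [-3.082, -0.599, 0.007]
contact_force: [-8.5, 0.9, 8.5]
tool_pos: [0.5206, 0.1632, 0.19]
tool_rot: [-3.083, -0.598, 0.005]
contact_force: [-7.9, 0.5, 9.7]
```

```bash
python3 -m jog '[[0,0,0,0,0,0.035,-1],[0,0,0,0,0,0,-1]]' | sed -n 2,4p
python3 -m jog '[[0,0,0,0,0,0.035,-1],[0,0,0,0,0,0,-1]]' | sed -n 2,4p
python3 - <<'E'
from h import *
d=cam("scene")
cv2.imwrite("pics/z4.png",cv2.resize(d["img"][170:260,310:400],None,fx=6,fy=6,interpolation=cv2.INTER_CUBIC)[...,::-1])
E
```

```text
tool_pos: [0.5205, 0.1631, 0.1892]
tool_rot: [-3.083, -0.598, 0.006]
contact_force: [-8.8, -1.8, 12.0]
tool_pos: [0.5205, 0.163, 0.1885]
tool_rot: [-3.083, -0.598, 0.006]
contact_force: [-10.6, -1.0, 12.7]
```

View pics/z4.png

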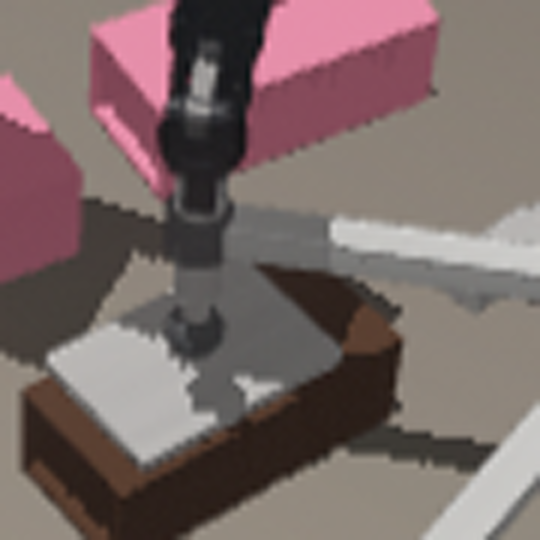

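The foot now touches the plate at about (195,333), near its middle. The vertical force has risen about 4–5 N over the swing friction. I'll press a little more.

```bash
python3 -m jog '[[0,0,0,0,0,0.04,-1],[0,0,0,0,0,0,-1]]' | sed -n 2,4p
python3 -m jog '[[0,0,0,0,0,0,-1],[0,0,0,0,0,0,-1]]' | sed -n 2,4p
python3 -c "
from h import *
for i in range(1): print(status.get_obs()['contact_force'],status.get_obs()['wrist_torque'])"
```

```text
tool_pos: [0.5207, 0.1634, 0.1876]
tool_rot: [-3.082, -0.6, 0.004]
contact_force: [-8.1, 0.8, 13.1]
tool_pos: [0.5208, 0.1635, 0.1876]
tool_rot: [-3.082, -0.6, 0.004]
contact_force: [-10.3, 0.6, 12.9]
[-10.32420455   0.57909524  12.88673773] [0.16488892 1.32698455 0.24018963]
```

```bash
python3 -m jog '[[0,0,0,0,0,0.045,-1],[0,0,0,0,0,0,-1]]' | sed -n 2,4p
python3 -m jog '[[0,0,0,0,0,0,-1],[0,0,0,0,0,0,-1]]' | sed -n 2,4p
```

```text
tool_pos: [0.5208, 0.1635, 0.1865]
tool_rot: [-3.082, -0.6, 0.004]
contact_force: [-9.2, 0.2, 13.6]
tool_pos: [0.5208, 0.1635, 0.1866]
tool_rot: [-3.082, -0.6, 0.004]
contact_force: [-9.5, 1.3, 13.7]
```

About 6 N on the foot. Releasing gradually, then retreating straight up.

```bash
python3 -m jog '[[0,0,0,0,0,0,0.1],[0,0,0,0,0,0,0.5],[0,0,0,0,0,0,1],[0,0,0,0,0,0,1],[0,0,0,0,0,0,1]]'
python3 -m jog '[[0,0,0,0,0,-0.5,1],[0,0,0,0,0,-1,1],[0,0,0,0,0,-1,1],[0,0,0,0,0,-1,1],[0,0,0,0,0,-1,1]]' | sed -n 2,4p
python3 -m jog '[[0,0,0,-1,0,0,1],[0,0,0,-1,0,0,1],[0,0,0,-1,0,0,1],[0,0,0,-1,0,0,1],[0,0,0,0,0,0,1]]' | sed -n 2,4p
python3 - <<'E'
from h import *
import pickle
d=cam("scene"); w=cam("wrist"); pickle.dump((d,w),open("c5.pkl","wb"))
a=cv2.resize(d["img"][170:260,310:400],(400,400),interpolation=cv2.INTER_CUBIC)
b=cv2.resize(w["img"][60:360,160:460],(400,400))
cv2.imwrite("pics/z5.png",np.hstack([a,b])[...,::-1])
E
```

```text
t: 12.6
tool_pos: [0.5219, 0.1632, 0.1843]
tool_rot: [-3.084, -0.599, 0.001]
contact_force: [0.2, 0.5, -0.2]
opening: 0.0854
grip_force: 0.0
tool_pos: [0.522, 0.1633, 0.322]
tool_rot: [3.084, 0.599, 0.003]
contact_force: [-0.3, -0.1, -0.0]
tool_pos: [0.4101, 0.118, 0.3212]
tool_rot: [3.084, 0.599, 0.005]
contact_force: [0.5, -0.1, 0.3]
```

View pics/z5.png

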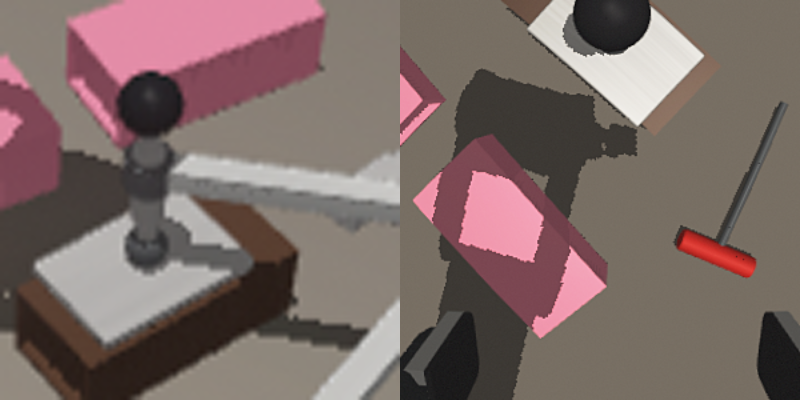

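Run:
```python
from h import *
import pickle
d,w=pickle.load(open("c5.pkl","rb"))
k=400/90; s=lambda x,y:(310+(x+.5)/k-.5,170+(y+.5)/k-.5)
print("ball",at(d,*s(150,103),.205),"wrist",at(w,160+612*.75,60+14*.75,.205))
print("two",two(d,s(150,103),w,(160+612*.75,60+14*.75)))
P=[at(d,*s(*p),.07) for p in((33,268),(103,342),(252,265),(185,197))]
print(np.round(P,4),(P[0]+P[2])/2,(P[1]+P[3])/2)
t=cam("top");save(t,"top6")
g=cv2.cvtColor(t["img"][160:300,220:340],cv2.COLOR_RGB2GRAY)
cv2.imwrite("pics/z6.png",cv2.resize(t["img"][160:290,220:350],None,fx=4,fy=4,interpolation=cv2.INTER_CUBIC)[...,::-1])
```

```text
ball [0.51441018 0.16617178 0.205     ] wrist [ 0.64315582 -0.06490138  0.205     ]
two (array([0.56882805, 0.04384039, 0.33274618]), np.float64(0.02143905532842545))
[[0.4651 0.1177 0.07  ]
 [0.5349 0.0914 0.07  ]
 [0.5798 0.199  0.07  ]
 [0.5135 0.2259 0.07  ]] [0.52244523 0.15832748 0.07      ] [0.52420875 0.15866792 0.07      ]
```

View pics/z6.png

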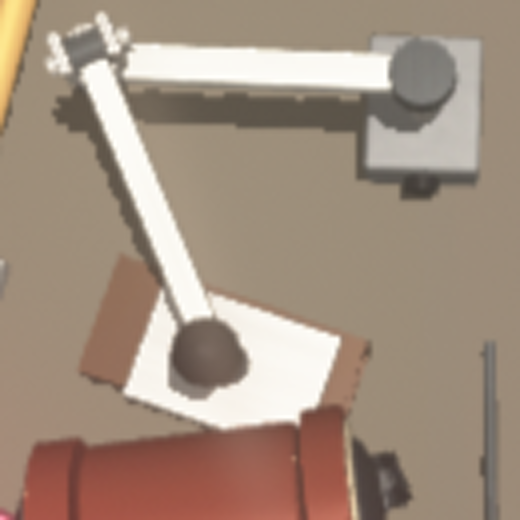

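Run:
```python
from h import *
import pickle
d,w=pickle.load(open("c5.pkl","rb")); t=pickle.load(open("top0.pkl","rb"))
k=400/90; s=lambda x,y:(310+(x+.5)/k-.5,170+(y+.5)/k-.5)
q=lambda x,y:(220+(x+.5)/4-.5,160+(y+.5)/4-.5)
b=(160+212*.75,60+14*.75)
print("two",two(d,s(150,103),w,b),two(d,s(150,103),t,q(206,352)),two(t,q(206,352),w,b))
P=[at(t,*q(*p),.07) for p in((160,290),(125,393),(340,338))]; print(np.round(P,4),(P[1]+P[2])/2)
print(status.get_obs()["t"])
```

```text
two (array([0.51500833, 0.16504069, 0.20623824]), np.float64(3.051474018860233e-05)) (array([0.51430574, 0.16463192, 0.20602916]), np.float64(0.0016891982422129474)) (array([0.51322973, 0.16374819, 0.21458093]), np.float64(0.001510604795970905))
[[0.5667 0.2093 0.07  ]
 [0.5013 0.2321 0.07  ]
 [0.5333 0.095  0.07  ]] [0.51730294 0.16352435 0.07      ]
14.0
```

```bash
python3 -c "
from station import finish_job
print(finish_job())"
```

```text
the job is handed in; nothing more can be done
None
```

The job is handed in: the foot rests on the rectangular plate, with the ball about 3–8 mm from the plate's middle and the plate within a few mm of its starting spot. I estimated about 6 N on the foot just before letting go; the force after release could not be measured, but the ball's height in the images had not changed noticeably.

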